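Swing the gate bar to its stop and lock it with the pin

TASK

The tube rack is in its bay on the loading plate: shut it in. With closed fingers, without gripping the bar, push the loose end of the steel gate bar round its pivot until it meets the red stop post, wherever that has been set, and press it home there with a steady firm push (about 12 newtons for a second, never more than 20). Then take the orange-handled lock pin from its stand, put it down through the bar into the block below, fully home, and let go; leave the amber tube rack, the beaker and the red-capped vial where they are.

Things in the scene. Friction and masses are not known exactly. Their poses are not given: they have to be found in the camera images.
- plate: Fixed aluminium loading plate, 250 (its x) x 290 (its y) x 14 mm, lying on the worktop; origin at the centre of its underside, top at z = 14 mm, -x edge toward the robot. Rack bay on the +x half, grey rails 10 mm high. In a slot near its -y end sits the flush grey stop block with the red stop post and the 12 mm wide, 14 mm deep lock hole.
- pivot (a point): Centre of the bar's fixed pivot pin (plate x = 10, y = 115 mm), 24 mm above the worktop, level with the bar's top. Pin 12 mm across with a captive head 22 mm across, its top 29 mm above the worktop. The bar's hole is 13.5 mm wide: about 0.75 mm play.
- bar: Steel gate bar 28 x 256 x 10 mm, 0.3 to 0.65 kg, loose and flat on the plate (top 24 mm above the worktop), smooth, no spring: 0.2 to 2 N swing it. Origin on the pivot axis, underside; runs along its -y to the free end at y = -240. Start: yaw 0.4 to 0.75 rad below the plate's (clockwise from above, open toward the robot). Home: yaw as the plate's, give or take 0.035.
- bar_push (a point): Middle of the near long side at the bar's yellow mark: bar x = -14, y = -200 mm, 19 mm above the worktop. Push here, across the bar. The rigid red stop post (14 mm across, top 38 mm above the worktop) meets the bar's far side 228 mm from the pivot; it is clamped anew each time up to 8 mm nearer or farther along the swing than square to the plate, and is not reported: find it by touch.
- pin: Lock pin standing upright in its stand, 50 g; origin at the centre of its foot, z up along it. Steel shank 10 mm across, 23 mm long, with a tapered foot; steel collar 20 mm across from 23 to 27 mm; round orange handle 14 mm across from 27 to 64 mm. At the start the foot is 5 mm above the worktop; fully home the collar rests on the bar, foot 1 mm above the worktop.
- stand: Fixed grey block 44 x 44 x 28 mm with the pin in a hole 13 mm wide in the middle of its top, the collar resting on the top; origin at the centre of its underside. It stands right or left of the plate, the beaker on the other side.
- rack: Amber tube rack, 74 x 191 x 30 mm, lying loose in the plate's bay beyond the bar's home position, 10 mm or more clear of it; origin at the centre of its underside. To be left alone.
- beaker: Small glass beaker, 44 mm across, 58 mm tall, standing upright on the worktop; origin at the centre of its underside. To be left alone.
- vial: Brown dye vial with red cap, 22 mm across, 48 mm tall, standing just to the right of the plate; origin at the centre of its underside. To be left alone.
- bar_hole (a point): Centre of the bar's 13 mm wide lock hole at the bar's top: bar x = 0, y = -180 mm, 24 mm above the worktop. The lock hole in the block below (vertical, 12 mm wide, 14 mm deep to the worktop) moves with the stop post, so that it is right under this one when the bar is against the post.

How it is judged (in metres and radians):
On the way:
1. the bar is home: pushed by the fingers with more than 8 N for 0.4 s while it stands still against the stop (contact force between the fingers and bar above 8 N and linear speed of bar below 0.005 m/s and angle between the y axis of bar and the y axis of plate, either way round below 0.06 rad), for 0.4 s.
At the end, for the whole second after the job is handed in: The bar's yaw is within 0.06 rad of the plate's, and the lock pin stands through the bar in the lock hole (foot within 3 mm of the axis of the bar's hole and less than 4 mm above the worktop, tilted less than 0.12 rad), both at rest (angle between the y axis of bar and the y axis of plate, either way round below 0.06 rad and horizontal distance between pin and bar_hole below 0.003 m and height (world z) of pin below 0.004 m and angle between pin's own z axis and vertical below 0.12 rad and linear speed of each of pin, bar below 0.02 m/s); the robot touches nothing.
It fails at once if the fingers press on the bar with more than 20 N (contact force between the fingers and bar above 20 N).
It fails at once if the rack is shifted by more than 12 mm (distance of rack from where it was at the start of the episode above 0.012 m).
It fails at once if the beaker is shifted by more than 15 mm or tipped (distance of beaker from where it was at the start of the episode above 0.015 m or angle between beaker's own z axis and vertical above 0.3 rad).
It fails at once if the vial is shifted by more than 15 mm or tipped (distance of vial from where it was at the start of the episode above 0.015 m or angle between vial's own z axis and vertical above 0.3 rad).
It also fails if it takes over 72 s, if anything falls off the work surface, if the arm or the gripper's body presses on something with over 40 N, if the wrist force passes 120 N, or if a joint passes its speed limit or range.

ROBOT

A 6-joint arm with a two-finger parallel gripper is mounted at the origin on a cart in front of the work surface, level with it; the furniture and walls round the work are solid. World frame = base frame: x ahead of the robot, y to its left, z up, the work surface at z = 0. Lengths are in mm, angles in rad, forces in N, time in s.
With the tool pointing down it reaches from about 350 to 875 mm from the base axis. Payload 15.5 kg.
Tool frame: the origin (TCP) lies between the finger pads; the fingertips stand robot.tip_reach ahead of it and the grasp point (between the pads) lies 5 mm behind it (robot.tip_reach is the distance from the TCP to the fingertips, in mm); y points along the fingers, x is the direction in which the jaws open and shut, and the axes are right-handed (so a half turn about y gives the same grasp; the last joint's range is limited). The gripper opens to 85 mm and grips with 20 to 120 N. Pads are 22 mm wide; open, the fingers measure 114 mm over their backs; the gripper's body (76 mm by 85 mm) begins 54 mm behind the grasp point. The pads swing forward as they close: fully open they stand 13 mm farther back than shut.
Start: joints at [1.113, 0.494, 1.345, -0, 1.302, -0.096], TCP at [221.804, 584.32, 245.277] pointing down, gripper open.
Joint ranges: [-2.91, 2.91], [-0.82, 2.16], [0.22, 2.67], [-1.22, 4.37], [0.12, 2.79], [-3.08, 3.08]. Speed limits (rad/s): [1.89, 1.89, 2.57, 3.01, 3.01, 3.01].

INTERFACE

Orientations are given as a unit quaternion [x, y, z, w].
In Python, from workcell import robot gives the robot as it stands.
- The arm moves only by the tool move_arm, never from a script. Its arguments are lists of equal length, an entry for each row: "travel": the shift along the tool's x, y, z in cm, a list of three; "dr": the turn, a rotation vector about the tool's x, y, z in degrees, a list of three. A call has 1 to 5 rows; each row is the pose to reach, as a shift and turn from the pose commanded when the call began, along the tool's axes at that moment; what a row does not reach only later rows make up. A row lasts 1/12 s, in which the tool goes at most 41.7 mm and 7.16 degrees, less where a joint would pass 70% of its speed; a pose out of reach is approached as far as the arm can. A call with a gripper value outside its range is refused whole. "hand" is the closure, from 0 (fully open) to 1 (shut), set as the call begins (left out, the last holds). The fingers move at their own pace and stop on an object; "force" is the grip in N (left out, the last holds). Time passes only in rows, so rows that repeat a pose let the fingers close. It gives the time, the measured TCP pose, the force and the opening at its end, in the units of the state.
- robot.read_state(): the state, without advancing time (a new reading comes with each control period).
- robot.grab_frame(name): name is "side" or "top" or "wrist"; returns a dict with "image" (480x640x3 uint8, red, green, blue), "camera_matrix" (3x3 intrinsics, pixels), "R" (3x3) and "t" (3): a world point X has camera coordinates R X + t; the wrist camera has in their place "hand_eye" (4x4, takes a point from camera to tool coordinates, whose origin is the TCP and whose axes are the tool frame's). Camera axes: x right, y down, z forward; pixel columns grow to the right and rows downward; lengths in mm; the calibration is good to about 2 mm. A picture is of the moment at which its call begins: read the wrist's pose just before it. There is no depth.
- robot.finish_job(): hands the job in, once; it reports no verdict.
Trained networks look in a picture, given as the dict that the camera call returned (one of the last four; its "shot" number tells which), for a name from the list of things; names that differ only in an ending like _2 or _b are one class to them, and where a whole thing is asked for, a point or a joint stands for the part that bears it (a point fixed in the world has none). Each returns a list of dicts, best first, with "conf" (0 to 1); they miss things now and then, are a little off and sometimes report something else, mostly with a low value. They report only what shows in the picture. A call takes as long as a camera call.
- robot.search_frame(picture, thing): "location" ([x, y, z] in mm, in world coordinates, good to about 4 mm: the middle of the surface that is visible of it).
- robot.place_of(picture, thing): "location" ([x, y, z] in mm, in world coordinates, good to about 4 mm: a listed point, or the origin of a listed thing).
The state is a dict: "time": time; "joints": joint angles; "qvel": joint speeds; "effort": joint torques, N m; "eef_pos": TCP position; "tool_rot": TCP orientation; "force": force on the tool from outside, world axes, zero at the start; "moment": the same for the moment, N m; "opening": finger opening in mm.
Only numpy, scipy, OpenCV 4.12 (cv2) and the standard library are available. Lean on these libraries where they do the work, as an engineer would, in place of code of your own. Each camera call takes 0.05 s, during which the arm holds its last target. There are 200 camera calls.

## Working session

There is one attempt and no reset: what is moved stays moved. The work goes in short steps, Python scripts to look and compute and a tool call to move; the robot and the scene stay as the last step left them, time stands still between calls to the robot, and variables do not carry over. Pictures are saved under pics/ and viewed, about 8 in all and at most 12, crops included, and the job is handed in when it is done.

Besides the shell and the picture viewer there is one more tool, called after "Request:" by a JSON object that holds its "name" and its "arguments", one argument or row to a line. move_arm: Moves the arm, as the interface text tells. Its arguments: {"type":"object","properties":{"travel":{"type":"array"},"dr":{"type":"array"},"hand":{"type":"number"},"force":{"type":"number"}},"required":["travel","dr"]}

```bash
ls; mkdir -p pics; cat > h.py <<'E'
import numpy as np, cv2
from scipy.spatial.transform import Rotation as R
from workcell import robot
np.set_printoptions(precision=2,suppress=True)
def st():
    s=robot.read_state(); print('t',s['time'],'p',np.array(s['eef_pos']),'q',np.array(s['tool_rot']),'F',np.array(s['force']),'op',s['opening']); return s
def pose(s): return np.array(s['eef_pos'],float),R.from_quat(s['tool_rot'])
def cam(pic,s=None):
    K=np.array(pic['camera_matrix'])
    if 'R' in pic and pic.get('R') is not None: return K,np.array(pic['R']),np.array(pic['t'])
    p,r=pose(s); T=np.eye(4);T[:3,:3]=r.as_matrix();T[:3,3]=p
    M=np.linalg.inv(T@np.array(pic['hand_eye'])); return K,M[:3,:3],M[:3,3]
def proj(c,X): K,r,t=c; q=K@(r@np.array(X,float)+t); return q[:2]/q[2]
def back(c,uv,z):
    K,r,t=c; d=r.T@np.linalg.solve(K,[uv[0],uv[1],1.]); o=-r.T@t; return o+d*(z-o[2])/d[2]
def save(pic,n): cv2.imwrite('pics/'+n,pic['image'][:,:,::-1])
E
python3 - <<'E'
from h import *
s=st(); print('tip',robot.tip_reach, R.from_quat(s['tool_rot']).as_matrix())
ims=[]
for n in ['top','side']:
    p=robot.grab_frame(n); save(p,n+'0.png')
    for th in ['plate','pivot','bar','bar_push','bar_hole','pin','stand','rack','beaker','vial']:
        print(n,th,[(np.array(d['location']),round(d['conf'],2)) for d in robot.place_of(p,th)[:2]])
E
```

```text
pics
t 0.0 p [221.66 584.01 244.7 ] q [ 0.58  0.4  -0.4  -0.58] F [0.1 0.  0.5] op 85.18415251658169
tip 14.0 [[ 0.35 -0.   -0.93]
 [ 0.93 -0.    0.35]
 [-0.   -1.    0.  ]]
top plate [(array([556. ,  88.5,  -0.8]), 0.72)]
top pivot [(array([574.6, 201.8,  24.1]), 0.6)]
top bar [(array([575.2, 205.1,  12.9]), 0.93)]
top bar_push [(array([415.9,  73.8,  13.6]), 0.75), (array([629.6, -93.1,   1.2]), 0.45)]
top bar_hole [(array([445.7,  80.9,  22.4]), 0.92), (array([625.4, -93.5,  -0.9]), 0.5)]
top pin [(array([496.6, 359.2,   7. ]), 0.45)]
top stand [(array([503.2, 358.7,  -2. ]), 0.74)]
top rack [(array([636.2,  93.7,  13.4]), 0.88), (array([ 492.1, -250.7,    1.3]), 0.67)]
top beaker [(array([ 491.6, -253.1,   -3. ]), 0.59)]
top vial [(array([624.6, -94.1,   0. ]), 0.47)]
side plate [(array([554. ,  90.8,  -1. ]), 0.65)]
side pivot [(array([574.6, 205.1,  25.3]), 0.89)]
side bar [(array([575.1, 200.6,  12.1]), 0.97), (array([632.4,  83.7,  14.5]), 0.28)]
side bar_push [(array([422.1,  75. ,  17.4]), 0.72)]
side bar_hole [(array([449.7,  82.9,  19.5]), 0.94)]
side pin [(array([499.7, 362. ,   0.7]), 0.47)]
side stand [(array([499.6, 358. ,   0.2]), 0.9)]
side rack [(array([636.3,  84.5,  11.6]), 0.82)]
side beaker [(array([ 491.3, -257.8,    3.3]), 0.76)]
side vial [(array([625.5, -93.9,  -2.6]), 0.56), (array([501.5, 359.2,   1.8]), 0.19)]
```

View pics/top0.png

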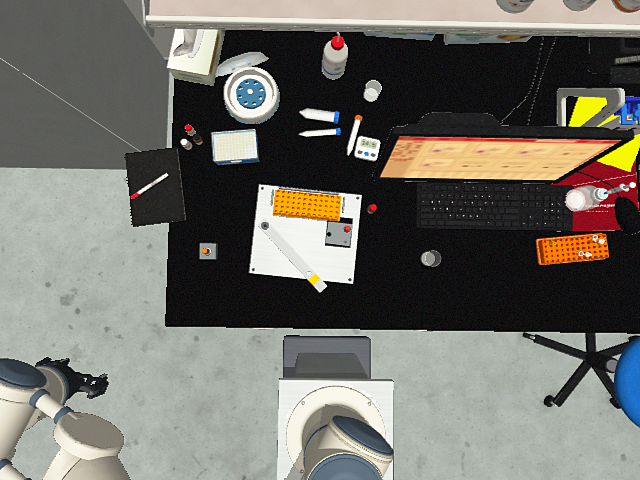

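View pics/side0.png

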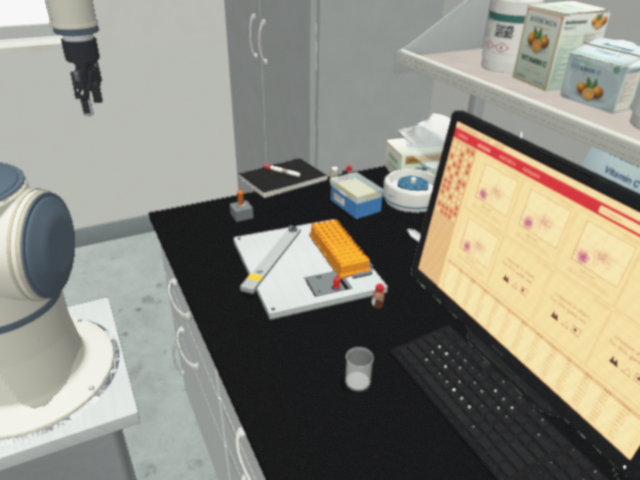

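```bash
python3 - <<'E'
from h import *
s=st(); p=robot.grab_frame('wrist'); print(np.array(p['hand_eye']),np.array(p['camera_matrix']))
p=robot.grab_frame('top'); c=cam(p)
for uv in [(261,185),(363,193),(354,284),(249,272)]: print(back(c,uv,14))
print(back(c,(264.5,226),29), back(c,(347,229),38), 'bar end mid',back(c,(322,286),24))
im=p['image'][170:310,180:400]; cv2.imwrite('pics/topz.png',cv2.resize(im,None,fx=3.6,fy=3.6,interpolation=cv2.INTER_CUBIC)[:,:,::-1])
E
```

```text
t 1.1 p [221.8  584.32 245.28] q [-0.58 -0.4   0.4   0.58] F [ 0.21  0.12 -0.25] op 85.37997019847438
[[   1.      0.     -0.     -0.92]
 [   0.     -0.33    0.94 -128.74]
 [  -0.     -0.94   -0.33   84.99]
 [   0.      0.      0.      1.  ]] [[334.7   0.  322.2]
 [  0.  334.7 234.8]
 [  0.    0.    1. ]]
[689.38 217.39  14.  ]
[671.84 -70.17  14.  ]
[416.55 -47.49  14.  ]
[444.91 244.82  14.  ]
[572.7  203.47  29.  ] [567.7  -24.33  38.  ] bar end mid [410.02  41.66  24.  ]
```

View pics/topz.png

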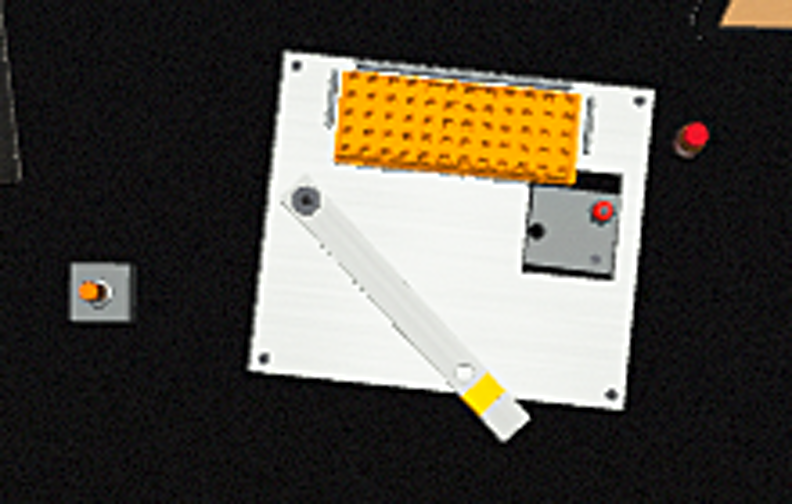

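```bash
cat >> h.py <<'E'
def to(x,y,z,az,s=None):
    "travel/dr to TCP (x,y,z) with tool z at azimuth az deg, y down"
    s=s or robot.read_state(); p,r=pose(s); a=np.radians(az); zz=np.array([np.cos(a),np.sin(a),0]); yy=np.array([0,0,-1.]); T=R.from_matrix(np.c_[np.cross(yy,zz),yy,zz])
    print('travel cm',r.inv().apply(np.array([x,y,z])-p)/10,'dr',(r.inv()*T).as_rotvec(degrees=True))
E
python3 - <<'E'
from h import *
to(398,98,90,133.6)
c=cam(robot.grab_frame('top'))
f=lambda u,v,z: back(c,(u/3.6+180,v/3.6+170),z)
cs=[f(*q,14) for q in [(284,52),(653,90),(624,409),(249,370)]]
print(np.array(cs),np.mean(cs,0)); a,b,d,e=cs
for v in [a-b,e-d]: print(np.arctan2(-v[0],v[1]))
for v in [a-e,b-d]: print(np.arctan2(v[1],v[0]))
print('lockhole',f(537,231,14),'post',f(602,211,38),'barhole',f(464,372,24),'piv',f(306,201,29),'pin top',f(88,291,69),'stand c',f(101,292,28))
E
```

```text
travel cm [-39.21  15.53 -33.73] dr [ 0.   25.61 -0.  ]
[[690.85 223.36  14.  ]
 [666.09 -65.68  14.  ]
 [417.59 -45.62  14.  ]
 [442.77 244.3   14.  ]] [554.32  89.09  14.  ]
-0.08545649415582666
-0.08661364675226603
-0.08419218614352833
-0.08054122649950579
lockhole [554.06  23.5   14.  ] post [568.78 -24.93  38.  ] barhole [444.19  78.39  24.  ] piv [573.19 202.1   29.  ] pin top [500.35 358.71  69.  ] stand c [500.66 357.39  28.  ]
```

Request:
{"name": "move_arm", "arguments": {
  "travel": [
    [-39.2,15.5,-33.7],
    [-39.2,15.5,-33.7],
    [-39.2,15.5,-33.7],
    [-39.2,15.5,-33.7],
    [-39.2,15.5,-33.7]
  ],
  "dr": [
    [0,25.6,0],
    [0,25.6,0],
    [0,25.6,0],
    [0,25.6,0],
    [0,25.6,0]
  ],
  "hand": 1,
  "force": 60
}}

```text
time: 1.67
eef_pos: [289.9, 395.1, 185.2]
tool_rot: [-0.657, -0.261, 0.261, 0.657]
force: [1.5, 0.7, -0.9]
opening: 25.5
```

```bash
python3 - <<'E'
from h import *
st();to(398,98,90,133.6)
E
```

```text
t 1.6667 p [289.85 395.05 185.16] q [-0.66 -0.26  0.26  0.66] F [ 1.54  0.68 -0.9 ] op 25.54708203979568
travel cm [-12.52   9.51 -29.03] dr [ 0.   -0.27  0.04]
```

Request:
{"name": "move_arm", "arguments": {
  "travel": [
    [-12.5,9.5,-29],
    [-12.5,9.5,-29],
    [-12.5,9.5,-29],
    [-12.5,9.5,-29],
    [-12.5,9.5,-29]
  ],
  "dr": [
    [0,0,0],
    [0,0,0],
    [0,0,0],
    [0,0,0],
    [0,0,0]
  ]
}}

```text
time: 2.08
eef_pos: [359.4, 208.0, 125.3]
tool_rot: [0.656, 0.263, -0.262, -0.656]
force: [1.4, 0.3, -0.3]
opening: 0.4
```

```bash
python3 - <<'E'
from h import *
st();to(398,98,70,133.6)
E
```

```text
t 2.0833 p [359.37 207.95 125.25] q [ 0.66  0.26 -0.26 -0.66] F [ 1.39  0.34 -0.26] op 0.38162666352719143
travel cm [ -4.8    5.52 -10.62] dr [0.02 0.04 0.06]
```

Request:
{"name": "move_arm", "arguments": {
  "travel": [
    [-2,2.3,-4.4],
    [-3.8,4.4,-8.4],
    [-4.8,5.5,-10.6],
    [-4.8,5.5,-10.6],
    [-4.8,5.5,-10.6]
  ],
  "dr": [
    [0,0,0],
    [0,0,0],
    [0,0,0],
    [0,0,0],
    [0,0,0]
  ]
}}

```text
time: 2.5
eef_pos: [397.7, 97.9, 69.7]
tool_rot: [-0.657, -0.261, 0.262, 0.657]
force: [0.3, 0.9, 1.0]
opening: 0.3
```

```bash
python3 - <<'E'
from h import *
s=st();p=robot.grab_frame('wrist');save(p,'w1.png')
to(398,98,31,133.6)
for th in ['bar_push','bar_hole']:print([(np.array(d['location']),round(d['conf'],2)) for d in robot.place_of(p,th)[:2]])
E
```

```text
t 2.5 p [397.73  97.88  69.67] q [-0.66 -0.26  0.26  0.66] F [0.34 0.88 1.02] op 0.30656691757123267
travel cm [-0.03  3.93 -0.13] dr [-0.03 -0.13 -0.03]
[]
[(array([446.1,  79.3,  27.8]), 0.81)]
```

View pics/w1.png

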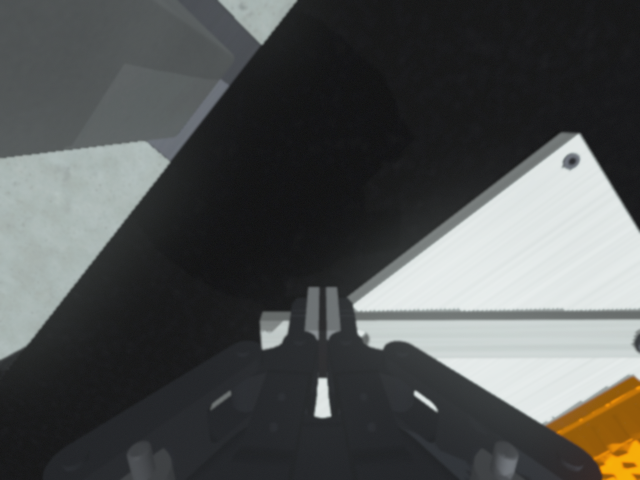

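Request:
{"name": "move_arm", "arguments": {
  "travel": [
    [0,2,-0.1],
    [0,3.9,-0.1],
    [0,3.9,-0.5],
    [0,3.9,-1.0],
    [0,3.9,-1.2]
  ],
  "dr": [
    [0,0,0],
    [0,0,0],
    [0,0,0],
    [0,0,0],
    [0,0,0]
  ]
}}

```text
time: 3.07
eef_pos: [406.3, 91.3, 32.3]
tool_rot: [0.656, 0.263, -0.263, -0.656]
force: [0.1, 1.1, -0.8]
opening: 0.0
```

Request:
{"name": "move_arm", "arguments": {
  "travel": [
    [0,0,-0.2],
    [0,0,-0.4],
    [0,0,-0.6],
    [0,0,-0.8],
    [0,0,-1.0]
  ],
  "dr": [
    [0,0,0],
    [0,0,0],
    [0,0,0],
    [0,0,0],
    [0,0,0]
  ]
}}

```text
time: 3.48
eef_pos: [412.6, 83.6, 31.7]
tool_rot: [0.657, 0.263, -0.263, -0.656]
force: [0.1, 0.0, 0.5]
opening: 0.1
```

Request:
{"name": "move_arm", "arguments": {
  "travel": [
    [0,0,-0.2],
    [0,0,-0.4],
    [0,0,-0.6],
    [0,0,-0.8],
    [0,0,-1.0]
  ],
  "dr": [
    [0,0,0],
    [0,0,0],
    [0,0,0],
    [0,0,0],
    [0,0,0]
  ]
}}

```text
time: 3.9
eef_pos: [419.4, 76.4, 31.4]
tool_rot: [-0.656, -0.263, 0.263, 0.657]
force: [-1.3, 0.0, 0.2]
opening: -0.0
```

```bash
python3 - <<'E'
from h import *
s=st();p=robot.grab_frame('wrist');save(p,'w2.png')
P=np.array([573.9,202.9])
for yaw in [-.81,-.73,-.65,-.57,-.49,-.41,-.33,-.27,-.21,-.17,-.15,-.13]:
    n=np.array([np.cos(yaw),np.sin(yaw)]);u=np.array([np.sin(yaw),-np.cos(yaw)])
    q=P+200*u-25*n; print(yaw,end=' ');to(*q,31,180+np.degrees(yaw),s)
E
```

```text
t 3.9 p [419.42  76.39  31.4 ] q [-0.66 -0.26  0.26  0.66] F [-1.3   0.02  0.19] op -0.012125122075843939
-0.81 travel cm [-0.09  0.04  1.01] dr [-0.01  0.02 -0.01]
-0.73 travel cm [-0.22  0.04 -0.59] dr [-0.01 -4.56 -0.01]
-0.65 travel cm [-0.23  0.04 -2.21] dr [-0.01 -9.14 -0.01]
-0.57 travel cm [-0.11  0.04 -3.81] dr [ -0.01 -13.73  -0.01]
-0.49 travel cm [ 0.14  0.04 -5.41] dr [ -0.01 -18.31  -0.01]
-0.41 travel cm [ 0.51  0.04 -6.97] dr [ -0.01 -22.9   -0.01]
-0.33 travel cm [ 1.01  0.04 -8.51] dr [ -0.01 -27.48  -0.01]
-0.27 travel cm [ 1.47  0.04 -9.63] dr [ -0.01 -30.92  -0.01]
-0.21 travel cm [  1.99   0.04 -10.72] dr [ -0.01 -34.36  -0.01]
-0.17 travel cm [  2.37   0.04 -11.43] dr [ -0.01 -36.65  -0.01]
-0.15 travel cm [  2.57   0.04 -11.78] dr [ -0.01 -37.79  -0.01]
-0.13 travel cm [  2.78   0.04 -12.12] dr [ -0.01 -38.94  -0.01]
```

View pics/w2.png

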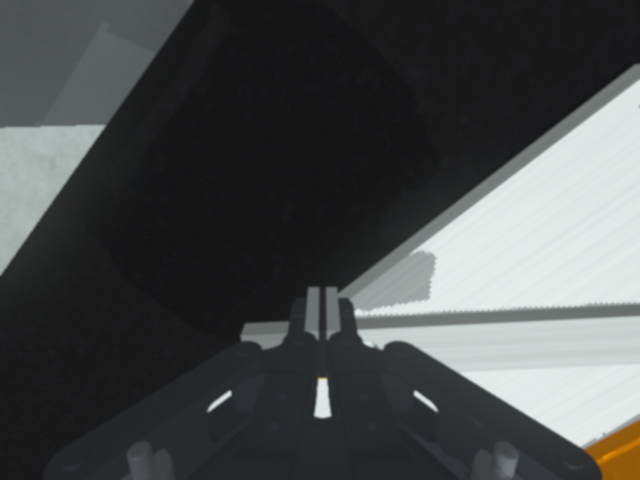

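Request:
{"name": "move_arm", "arguments": {
  "travel": [
    [0,0,-0.4],
    [-0.1,0,-0.9],
    [-0.2,0,-1.4],
    [-0.2,0,-1.9],
    [-0.2,0,-2.4]
  ],
  "dr": [
    [0,-2,0],
    [0,-4,0],
    [0,-6,0],
    [0,-8,0],
    [0,-10,0]
  ]
}}

```text
time: 4.37
eef_pos: [434.5, 57.6, 31.4]
tool_rot: [-0.631, -0.319, 0.319, 0.631]
force: [-0.2, 0.8, 0.2]
opening: -0.0
```

Request:
{"name": "move_arm", "arguments": {
  "travel": [
    [0,0,-0.5],
    [0,0,-1.0],
    [0,0,-1.5],
    [0,0,-2.0],
    [0,0,-2.5]
  ],
  "dr": [
    [0,-1.5,0],
    [0,-3,0],
    [0,-4.5,0],
    [0,-6,0],
    [0,-7.5,0]
  ]
}}

```text
time: 4.78
eef_pos: [454.7, 42.8, 31.4]
tool_rot: [-0.609, -0.36, 0.36, 0.609]
force: [-0.9, 0.9, 0.5]
opening: 0.1
```

```bash
python3 - <<'E'
from h import *
s=st()
P=np.array([573.9,202.9])
for yaw in [-.57,-.49,-.41,-.33,-.27,-.21,-.17,-.15,-.13]:
    n=np.array([np.cos(yaw),np.sin(yaw)]);u=np.array([np.sin(yaw),-np.cos(yaw)])
    q=P+200*u-22*n; print(yaw,end=' ');to(*q,31,180+np.degrees(yaw),s)
E
```

```text
t 4.7833 p [454.72  42.77  31.4 ] q [-0.61 -0.36  0.36  0.61] F [-0.87  0.93  0.51] op 0.06731151649672056
-0.57 travel cm [-0.03  0.04  0.81] dr [-0.01  3.85 -0.01]
-0.49 travel cm [-0.25  0.04 -0.78] dr [-0.01 -0.74 -0.01]
-0.41 travel cm [-0.34  0.04 -2.39] dr [-0.01 -5.32 -0.  ]
-0.33 travel cm [-0.31  0.04 -4.  ] dr [-0.01 -9.9  -0.  ]
-0.27 travel cm [-0.19  0.04 -5.2 ] dr [ -0.01 -13.34  -0.  ]
-0.21 travel cm [-0.01  0.04 -6.39] dr [ -0.01 -16.78  -0.  ]
-0.17 travel cm [ 0.15  0.04 -7.18] dr [ -0.01 -19.07  -0.  ]
-0.15 travel cm [ 0.25  0.04 -7.57] dr [ -0.01 -20.22  -0.  ]
-0.13 travel cm [ 0.35  0.04 -7.96] dr [ -0.01 -21.36  -0.  ]
```

Request:
{"name": "move_arm", "arguments": {
  "travel": [
    [-0.2,0,-0.6],
    [-0.3,0,-1.2],
    [-0.3,0,-1.9],
    [-0.3,0,-2.5],
    [-0.3,0,-3.2]
  ],
  "dr": [
    [0,-1,0],
    [0,-2.5,0],
    [0,-4,0],
    [0,-6,0],
    [0,-7.5,0]
  ]
}}

```text
time: 5.2
eef_pos: [481.2, 24.7, 31.3]
tool_rot: [-0.584, -0.399, 0.399, 0.584]
force: [-0.4, 0.5, 0.7]
opening: 0.1
```

Request:
{"name": "move_arm", "arguments": {
  "travel": [
    [0,0,-0.6],
    [0,0,-1.2],
    [0,0,-1.8],
    [-0.1,0,-2.4],
    [-0.1,0,-2.9]
  ],
  "dr": [
    [0,-2,0],
    [0,-4,0],
    [0,-6,0],
    [0,-8,0],
    [0,-9.5,0]
  ]
}}

```text
time: 5.62
eef_pos: [508.1, 13.1, 31.3]
tool_rot: [-0.549, -0.446, 0.446, 0.549]
force: [0.2, 0.3, -0.5]
opening: 0.1
```

```bash
python3 - <<'E'
from h import *
s=st()
P=np.array([573.9,202.9])
for yaw in [-.21,-.17,-.15,-.13,-.11,-.09]:
    n=np.array([np.cos(yaw),np.sin(yaw)]);u=np.array([np.sin(yaw),-np.cos(yaw)])
    q=P+200*u-22*n; print(yaw,end=' ');to(*q,31,180+np.degrees(yaw),s)
E
```

```text
t 5.6167 p [508.07  13.1   31.35] q [-0.55 -0.45  0.45  0.55] F [ 0.2   0.29 -0.53] op 0.05413236938227803
-0.21 travel cm [-0.07  0.03 -0.28] dr [-0.01  0.25 -0.  ]
-0.17 travel cm [-0.14  0.03 -1.08] dr [-0.01 -2.04 -0.  ]
-0.15 travel cm [-0.17  0.03 -1.48] dr [-0.01 -3.19 -0.  ]
-0.13 travel cm [-0.18  0.03 -1.89] dr [-0.01 -4.33 -0.  ]
-0.11 travel cm [-0.19  0.03 -2.29] dr [-0.01 -5.48 -0.  ]
-0.09 travel cm [-0.2   0.03 -2.69] dr [-0.01 -6.63 -0.  ]
```

Request:
{"name": "move_arm", "arguments": {
  "travel": [
    [-0.1,0,-0.3],
    [-0.1,0,-0.6],
    [-0.1,0,-0.9],
    [-0.2,0,-1.2],
    [-0.2,0,-1.4]
  ],
  "dr": [
    [0,-1,0],
    [0,-2,0],
    [0,-3,0],
    [0,-4,0],
    [0,-5,0]
  ]
}}

```text
time: 6.03
eef_pos: [521.4, 8.4, 31.4]
tool_rot: [0.529, 0.469, -0.469, -0.529]
force: [-0.8, 0.3, -0.0]
opening: -0.1
```

Request:
{"name": "move_arm", "arguments": {
  "travel": [
    [0,0,-0.1],
    [0,0,-0.2],
    [0,0,-0.3],
    [0,0,-0.35],
    [0,0,-0.4]
  ],
  "dr": [
    [0,0,0],
    [0,0,0],
    [0,0,0],
    [0,0,0],
    [0,0,0]
  ]
}}

```text
time: 6.45
eef_pos: [525.0, 8.1, 31.4]
tool_rot: [-0.529, -0.469, 0.469, 0.529]
force: [-0.5, -0.0, 0.9]
opening: -0.1
```

Request:
{"name": "move_arm", "arguments": {
  "travel": [
    [0,0,-0.05],
    [0,0,-0.1],
    [0,0,-0.15],
    [0,0,-0.2]
  ],
  "dr": [
    [0,0,0],
    [0,0,0],
    [0,0,0],
    [0,0,0]
  ]
}}

```text
time: 6.78
eef_pos: [527.1, 7.8, 31.4]
tool_rot: [0.529, 0.469, -0.469, -0.529]
force: [-0.8, 0.6, -0.0]
opening: 0.0
```

Request:
{"name": "move_arm", "arguments": {
  "travel": [
    [0,0,-0.05],
    [0,0,-0.1],
    [0,0,-0.15]
  ],
  "dr": [
    [0,0,0],
    [0,0,0],
    [0,0,0]
  ]
}}

```text
time: 7.03
eef_pos: [527.7, 7.8, 31.3]
tool_rot: [-0.529, -0.469, 0.469, 0.53]
force: [-8.0, 2.1, 3.8]
opening: -0.0
```

Request:
{"name": "move_arm", "arguments": {
  "travel": [
    [0,0,-0.02],
    [0,0,-0.02]
  ],
  "dr": [
    [0,0,0],
    [0,0,0]
  ]
}}

```text
time: 7.2
eef_pos: [527.7, 7.8, 31.3]
tool_rot: [-0.529, -0.469, 0.47, 0.53]
force: [-6.5, 1.2, 2.1]
opening: 0.1
```

Request:
{"name": "move_arm", "arguments": {
  "travel": [
    [0,0,-0.03],
    [0,0,-0.05],
    [0,0,-0.05]
  ],
  "dr": [
    [0,0,0],
    [0,0,0],
    [0,0,0]
  ]
}}

```text
time: 7.45
eef_pos: [527.7, 7.8, 31.2]
tool_rot: [-0.528, -0.468, 0.47, 0.53]
force: [-8.6, 0.7, 2.9]
opening: -0.2
```

Request:
{"name": "move_arm", "arguments": {
  "travel": [
    [0,0,-0.03],
    [0,0,-0.06],
    [0,0,-0.06]
  ],
  "dr": [
    [0,0,0],
    [0,0,0],
    [0,0,0]
  ]
}}

```text
time: 7.7
eef_pos: [527.8, 7.8, 31.1]
tool_rot: [-0.528, -0.468, 0.47, 0.53]
force: [-11.0, 2.6, 4.6]
opening: -0.1
```

Request:
{"name": "move_arm", "arguments": {
  "travel": [
    [0,0,-0.03],
    [0,0,-0.03],
    [0,0,-0.03],
    [0,0,-0.03],
    [0,0,-0.03]
  ],
  "dr": [
    [0,0,0],
    [0,0,0],
    [0,0,0],
    [0,0,0],
    [0,0,0]
  ]
}}

```text
time: 8.12
eef_pos: [527.9, 7.8, 31.1]
tool_rot: [-0.528, -0.468, 0.47, 0.53]
force: [-10.5, 1.2, 5.1]
opening: -0.1
```

Request:
{"name": "move_arm", "arguments": {
  "travel": [
    [0,0,0],
    [0,0,0],
    [0,0,0],
    [0,0,0],
    [0,0,0]
  ],
  "dr": [
    [0,0,0],
    [0,0,0],
    [0,0,0],
    [0,0,0],
    [0,0,0]
  ]
}}

```text
time: 8.53
eef_pos: [527.8, 7.7, 31.1]
tool_rot: [-0.528, -0.468, 0.47, 0.53]
force: [-11.3, 1.5, 6.1]
opening: -0.2
```

Request:
{"name": "move_arm", "arguments": {
  "travel": [
    [0,0,0],
    [0,0,0],
    [0,0,0],
    [0,0,0],
    [0,0,0]
  ],
  "dr": [
    [0,0,0],
    [0,0,0],
    [0,0,0],
    [0,0,0],
    [0,0,0]
  ]
}}

```text
time: 8.95
eef_pos: [527.9, 7.8, 31.1]
tool_rot: [-0.528, -0.468, 0.47, 0.53]
force: [-11.3, 2.2, 4.5]
opening: 0.3
```

```bash
python3 - <<'E'
from h import *
s=st();p=robot.grab_frame('top')
c=cam(p)
im=p['image'][170:310,180:400]; cv2.imwrite('pics/topz2.png',cv2.resize(im,None,fx=3.6,fy=3.6,interpolation=cv2.INTER_CUBIC)[:,:,::-1])
for th in ['bar_hole','bar_push']:print([(np.array(d['location']),round(d['conf'],2)) for d in robot.place_of(p,th)[:2]])
E
```

```text
t 8.95 p [527.87   7.76  31.08] q [-0.53 -0.47  0.47  0.53] F [-11.34   2.23   4.52] op 0.32137808445857113
[]
[]
```

Request:
{"name": "move_arm", "arguments": {
  "travel": [
    [0,0,0.3],
    [0,0,1.5],
    [0,-1.5,3],
    [0,-5,3],
    [0,-9,3]
  ],
  "dr": [
    [0,0,0],
    [0,0,0],
    [0,0,0],
    [0,0,0],
    [0,0,0]
  ]
}}

```text
time: 9.52
eef_pos: [498.6, 11.2, 121.1]
tool_rot: [-0.528, -0.468, 0.47, 0.53]
force: [0.5, 0.2, 0.2]
opening: 0.1
```

```bash
python3 - <<'E'
from h import *
st();to(612.8,17.2,124,173.4)
E
```

```text
t 9.5167 p [498.64  11.22 121.14] q [-0.53 -0.47  0.47  0.53] F [0.52 0.2  0.19] op 0.08268344142863207
travel cm [  1.96  -0.33 -11.26] dr [-0.22 -0.29 -0.  ]
```

View pics/topz2.png

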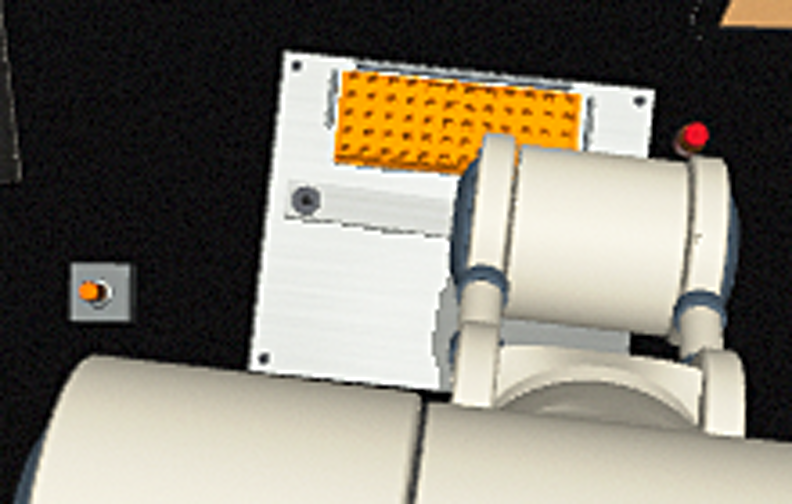

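Request:
{"name": "move_arm", "arguments": {
  "travel": [
    [1,-0.3,-4],
    [1.5,-0.3,-8],
    [2,-0.3,-11.3],
    [2,-0.3,-11.3],
    [2,-0.3,-11.3]
  ],
  "dr": [
    [-0.2,-0.3,0],
    [-0.2,-0.3,0],
    [-0.2,-0.3,0],
    [-0.2,-0.3,0],
    [-0.2,-0.3,0]
  ]
}}

```text
time: 9.93
eef_pos: [616.5, 17.3, 124.3]
tool_rot: [0.529, 0.472, -0.469, -0.527]
force: [-0.9, 0.3, -0.2]
opening: -0.0
```

```bash
python3 - <<'E'
from h import *
s=st();p=robot.grab_frame('wrist');save(p,'w3.png');c=cam(p,s)
for th in ['bar_hole','bar_push','pivot']:print([(np.array(d['location']),round(d['conf'],2),proj(c,d['location'])) for d in robot.place_of(p,th)[:2]])
E
```

```text
t 9.9333 p [616.51  17.32 124.29] q [ 0.53  0.47 -0.47 -0.53] F [-0.89  0.34 -0.24] op -0.004593511476673913
[(array([552.9,  27.2,  27.2]), 0.96, array([327.41, 151.35])), (array([627.5, -93.4,   1.9]), 0.45, array([189.92, 258.97]))]
[(array([540.7,   6.9,  16.8]), 0.9, array([295.36, 134.98]))]
[(array([573.3, 201.8,  26.3]), 0.92, array([594.09, 151.62]))]
```

View pics/w3.png

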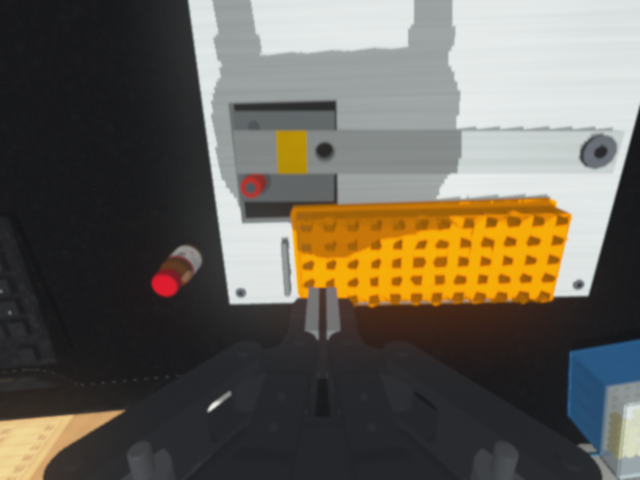

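```bash
cat >> h.py <<'E'
def hole(p,c,z,uv=(324,151),r=16,th=45):
    g=cv2.cvtColor(p['image'],cv2.COLOR_RGB2GRAY).astype(float); x,y=map(int,uv); w=g[y-r:y+r+1,x-r:x+r+1]
    wt=np.clip(np.median(w)*0.6-w,0,None); yy,xx=np.mgrid[y-r:y+r+1,x-r:x+r+1]; q=((wt*xx).sum()/wt.sum(),(wt*yy).sum()/wt.sum())
    return q,back(c,q,z)
E
python3 - <<'E'
from h import *
for i in range(2):
    s=st();p=robot.grab_frame('wrist');c=cam(p,s)
    q,X=hole(p,c,24); print(q,X); 
    pp,r=pose(s); print('tool',r.inv().apply(X-pp))
w=cv2.cvtColor(p['image'],cv2.COLOR_RGB2GRAY)[138:166:2,308:342:2]; print(w)
to(560,340,140,173.4)
# candidate pin view pose: pin (500,359.5) at tool z +60
a=np.radians(173.4);print(np.array([500,359.5])-60*np.array([np.cos(a),np.sin(a)]))
E
```

```text
t 10.1333 p [613.87  17.34 124.28] q [ 0.53  0.47 -0.47 -0.53] F [-0.64 -0.82  0.12] op -0.11153783455353213
(np.float64(324.5934973762587), np.float64(155.10094312863424)) [552.53  25.12  24.  ]
tool [  0.7  100.12  62.08]
t 10.1833 p [613.97  17.34 124.37] q [ 0.53  0.47 -0.47 -0.53] F [-0.58  0.08 -0.  ] op 0.2220953474848553
(np.float64(324.58127695679843), np.float64(154.85653680265855)) [552.5   25.13  24.  ]
tool [  0.69 100.2   62.23]
[[135 134 134 134 133 133 133 134 134 135 134 134 135 135 134 134 134]
 [134 134 134 134 134 134 134 134 134 135 135 135 135 134 135 135 136]
 [138 136 136 136 136 136 136 136 136 136 136 136 135 136 136 136 137]
 [138 135 135 135 135 135 135 135 135 134 135 134 135 135 135 135 135]
 [137 135 135 135 135 135 132 128 121 121 127 133 135 136 136 136 136]
 [137 135 135 135 134 128 108  84  69  70  83 109 129 135 136 136 136]
 [136 134 134 134 128  98  61  45  44  42  45  62 101 128 134 135 136]
 [135 134 134 132 110  62  43  42  41  41  40  44  72 116 132 134 134]
 [136 133 134 128  95  47  41  41  42  41  42  42  61 104 129 134 134]
 [137 136 136 128  91  48  40  41  42  42  42  43  65 101 129 136 137]
 [137 135 136 129  99  60  43  43  41  40  43  53  77 104 129 136 137]
 [138 134 134 130 109  81  61  48  44  45  56  73  91 112 132 136 136]
 [140 137 137 135 123 102  85  74  70  72  80  90 103 125 136 138 138]
 [139 137 137 137 133 121 105  96  93  94  97 107 120 134 137 137 138]]
travel cm [31.43 -1.58  9.08] dr [ 0.17  0.01 -0.  ]
[559.6 352.6]
```

```bash
python3 - <<'E'
from h import *
st();to(559.6,352.6,132,173.4)
E
```

```text
t 10.2333 p [614.16  17.3  124.48] q [ 0.53  0.47 -0.47 -0.53] F [-0.15 -0.23 -0.37] op -0.09201892072305236
travel cm [32.68 -0.78  9.27] dr [ 0.17  0.01 -0.  ]
```

Request:
{"name": "move_arm", "arguments": {
  "travel": [
    [32.7,-0.8,9.3],
    [32.7,-0.8,9.3],
    [32.7,-0.8,9.3],
    [32.7,-0.8,9.3],
    [32.7,-0.8,9.3]
  ],
  "dr": [
    [0.2,0,0],
    [0.2,0,0],
    [0.2,0,0],
    [0.2,0,0],
    [0.2,0,0]
  ],
  "hand": 0.5
}}

```text
time: 10.65
eef_pos: [580.3, 224.5, 129.4]
tool_rot: [0.528, 0.47, -0.47, -0.528]
force: [1.8, -0.6, -0.4]
opening: 42.9
```

```bash
python3 - <<'E'
from h import *
st();to(559.6,352.6,132,173.4)
E
```

```text
t 10.65 p [580.29 224.51 129.39] q [ 0.53  0.47 -0.47 -0.53] F [ 1.78 -0.63 -0.43] op 42.902137707734546
travel cm [12.49 -0.26  3.53] dr [ 0.   -0.01 -0.  ]
```

Request:
{"name": "move_arm", "arguments": {
  "travel": [
    [4,-0.1,1.1],
    [8,-0.2,2.3],
    [11,-0.3,3.1],
    [12.5,-0.3,3.5],
    [12.5,-0.3,3.5]
  ],
  "dr": [
    [0,0,0],
    [0,0,0],
    [0,0,0],
    [0,0,0],
    [0,0,0]
  ]
}}

```text
time: 11.07
eef_pos: [559.8, 354.1, 132.2]
tool_rot: [-0.527, -0.472, 0.471, 0.527]
force: [0.0, -0.5, 0.3]
opening: 42.5
```

```bash
python3 - <<'E'
from h import *
import time
for i in range(4): p=robot.grab_frame('wrist')
s=st();p=robot.grab_frame('wrist');save(p,'w4.png');c=cam(p,s)
for th in ['pin','stand']:print([(np.array(d['location']),round(d['conf'],2),proj(c,d['location'])) for d in robot.place_of(p,th)[:2]])
cv2.imwrite('pics/w4z.png',cv2.resize(p['image'][60:240,210:450],None,fx=3,fy=3,interpolation=cv2.INTER_CUBIC)[:,:,::-1])
E
```

```text
t 11.2667 p [561.01 349.65 132.04] q [ 0.53  0.47 -0.47 -0.53] F [ 0.58 -0.37 -0.25] op 42.330477929820645
[(array([503.8, 362.4,   4.2]), 0.73, array([331.56, 156.47]))]
[(array([629. ,  84.7,  16.6]), 0.74, array([ 29.7 , 341.81])), (array([497.3, 358.6,   3.8]), 0.66, array([325.55, 148.17]))]
```

View pics/w4z.png

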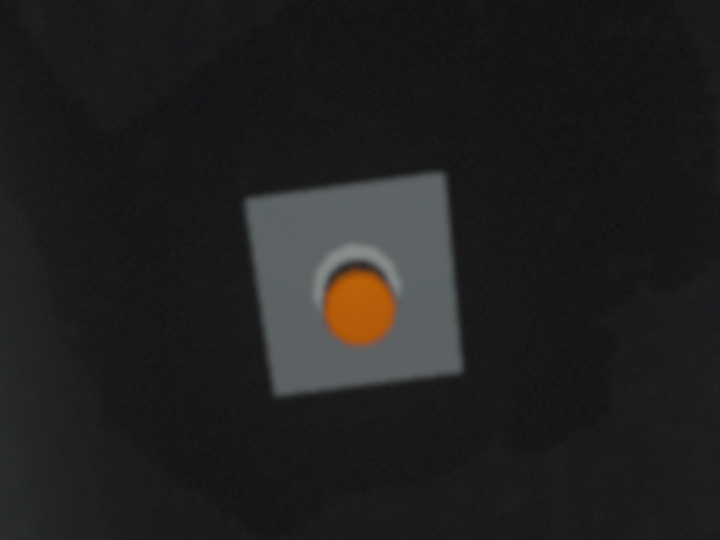

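```bash
python3 - <<'E'
from h import *
s=st();p=robot.grab_frame('wrist');c=cam(p,s)
f=lambda u,v,z: back(c,(210+(u-1)/3,60+(v-1)/3),z)
P=np.array([f(*q,28) for q in [(246,198),(444,174),(462,372),(274,396)]]);print('stand',P,P.mean(0),np.linalg.norm(P-np.roll(P,1,0),axis=1))
a,b,d,e=[x[:2] for x in P];M=np.c_[d-a,-(e-b)];print('diag x',a+(d-a)*np.linalg.solve(M,b-a)[0])
print('collar',f(358.5,287,32),'top',f(360.5,310.5,69))
pp,r=pose(s);print('tool',r.inv().apply(f(358.5,287,32)-pp))
to(500,358.5,95,173.4)
E
```

```text
t 11.4167 p [561.25 349.79 132.19] q [ 0.53  0.47 -0.47 -0.53] F [ 0.22 -0.02 -0.66] op 43.02674319034232
stand [[478.62 338.19  28.  ]
 [478.72 381.98  28.  ]
 [522.67 382.58  28.  ]
 [523.19 338.26  28.  ]] [500.8  360.25  28.  ] [44.57 43.79 43.95 44.32]
diag x [500.66 360.4 ]
collar [500.18 360.7   32.  ] top [500.7  360.31  69.  ]
tool [  3.76 100.19  61.92]
travel cm [0.13 3.72 6.18] dr [-0.   -0.06 -0.01]
```

Request:
{"name": "move_arm", "arguments": {
  "travel": [
    [0.3,0.5,2],
    [0.3,1.5,4],
    [0.3,2.8,5.9],
    [0.3,3.2,6.2],
    [0.3,3.2,6.2]
  ],
  "dr": [
    [0,0,0],
    [0,0,0],
    [0,0,0],
    [0,0,0],
    [0,0,0]
  ]
}}

```text
time: 11.88
eef_pos: [498.3, 360.6, 99.3]
tool_rot: [-0.528, -0.47, 0.471, 0.528]
force: [0.9, 0.3, 0.0]
opening: 42.9
```

Request:
{"name": "move_arm", "arguments": {
  "travel": [
    [0,0,0],
    [0,0,0]
  ],
  "dr": [
    [0,0,0],
    [0,0,0]
  ]
}}

```text
time: 12.05
eef_pos: [501.0, 361.2, 100.8]
tool_rot: [0.528, 0.471, -0.47, -0.528]
force: [-0.3, -0.4, 0.6]
opening: 42.7
```

```bash
python3 - <<'E'
from h import *
st();to(500.5,360.4,50.5,173.4)
E
```

```text
t 12.05 p [500.98 361.19 100.76] q [ 0.53  0.47 -0.47 -0.53] F [-0.25 -0.43  0.59] op 42.72265872593637
travel cm [-0.09  5.03  0.05] dr [ 0.08 -0.02  0.05]
```

Descend 5 cm with a small correction, then close.

Request:
{"name": "move_arm", "arguments": {
  "travel": [
    [-0.1,1.5,0],
    [-0.1,3,0],
    [-0.1,4.5,0],
    [-0.1,5,0],
    [-0.1,5,0]
  ],
  "dr": [
    [0,0,0],
    [0,0,0],
    [0,0,0],
    [0,0,0],
    [0,0,0]
  ]
}}

```text
time: 12.47
eef_pos: [499.8, 359.8, 49.4]
tool_rot: [-0.528, -0.47, 0.471, 0.528]
force: [0.2, 0.8, 0.9]
opening: 42.8
```

Request:
{"name": "move_arm", "arguments": {
  "travel": [
    [0,0,0],
    [0,0,0],
    [0,0,0],
    [0,0,0],
    [0,0,0]
  ],
  "dr": [
    [0,0,0],
    [0,0,0],
    [0,0,0],
    [0,0,0],
    [0,0,0]
  ],
  "hand": 1,
  "force": 40
}}

```text
time: 12.88
eef_pos: [500.2, 360.4, 51.1]
tool_rot: [0.528, 0.471, -0.47, -0.528]
force: [1.0, -1.1, 8.0]
opening: 13.2
```

Request:
{"name": "move_arm", "arguments": {
  "travel": [
    [0,0,0],
    [0,0,0]
  ],
  "dr": [
    [0,0,0],
    [0,0,0]
  ]
}}

```text
time: 13.05
eef_pos: [500.2, 360.5, 51.2]
tool_rot: [0.528, 0.471, -0.47, -0.528]
force: [0.6, -1.4, 6.8]
opening: 12.4
```

Request:
{"name": "move_arm", "arguments": {
  "travel": [
    [0,-1,0],
    [0,-2.5,0],
    [0,-4.5,0],
    [0,-6,0],
    [0,-6,0]
  ],
  "dr": [
    [0,0,0],
    [0,0,0],
    [0,0,0],
    [0,0,0],
    [0,0,0]
  ]
}}

```text
time: 13.47
eef_pos: [500.9, 361.1, 113.9]
tool_rot: [0.528, 0.472, -0.469, -0.528]
force: [1.3, 1.6, 0.5]
opening: 12.5
```

```bash
python3 - <<'E'
from h import *
s=st();p=robot.grab_frame('wrist');c=cam(p,s);save(p,'w5.png')
pp,r=pose(s)
print('foot exp',proj(c,pp+r.apply([0,46.2,0])),'tip',proj(c,pp+r.apply([0,14,0])))
cv2.imwrite('pics/w5z.png',cv2.resize(p['image'][220:340,242:402],None,fx=5,fy=5,interpolation=cv2.INTER_CUBIC)[:,:,::-1])
to(552.5,25.1,110,173.1)
E
```

```text
t 13.4667 p [500.85 361.07 113.91] q [ 0.53  0.47 -0.47 -0.53] F [1.27 1.63 0.55] op 12.535197964107367
foot exp [323.75 274.73] tip [324.02 303.93]
travel cm [-32.74   0.19  -9.03] dr [0.15 0.32 0.12]
```

View pics/w5z.png

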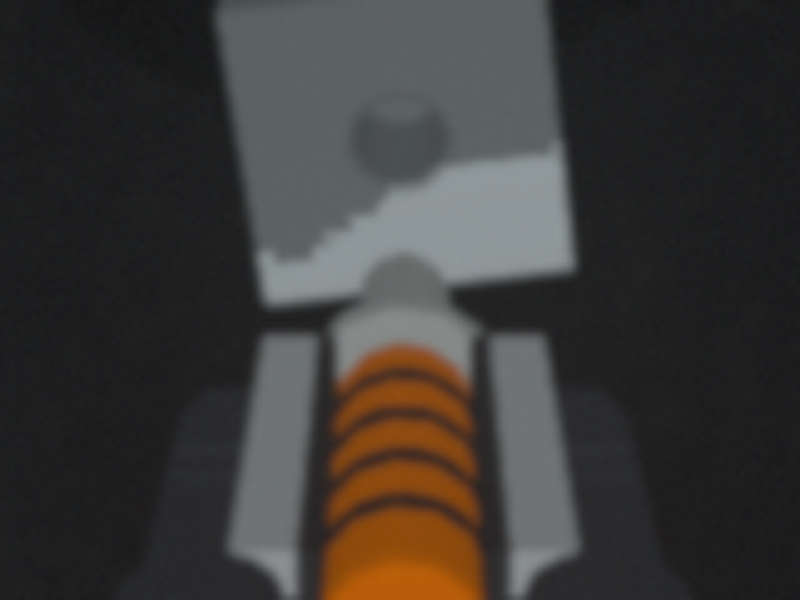

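Request:
{"name": "move_arm", "arguments": {
  "travel": [
    [-32.7,0.2,-9],
    [-32.7,0.2,-9],
    [-32.7,0.2,-9],
    [-32.7,0.2,-9],
    [-32.7,0.2,-9]
  ],
  "dr": [
    [0,0.3,0],
    [0,0.3,0],
    [0,0.3,0],
    [0,0.3,0],
    [0,0.3,0]
  ]
}}

```text
time: 13.93
eef_pos: [530.8, 152.5, 108.5]
tool_rot: [-0.529, -0.469, 0.469, 0.529]
force: [1.5, -0.9, 0.1]
opening: 13.3
```

```bash
python3 - <<'E'
from h import *
st();to(552.5,25.4,110,173.1)
E
```

```text
t 13.9333 p [530.83 152.51 108.48] q [-0.53 -0.47  0.47  0.53] F [ 1.45 -0.85  0.11] op 13.3344586145599
travel cm [-12.36  -0.15  -3.67] dr [-0.05  0.05 -0.01]
```

Request:
{"name": "move_arm", "arguments": {
  "travel": [
    [-4,0,-1.2],
    [-8,-0.1,-2.4],
    [-11,-0.1,-3.3],
    [-12.4,-0.1,-3.7],
    [-12.4,-0.1,-3.7]
  ],
  "dr": [
    [0,0,0],
    [0,0,0],
    [0,0,0],
    [0,0,0],
    [0,0,0]
  ]
}}

```text
time: 14.35
eef_pos: [553.5, 23.6, 109.5]
tool_rot: [0.53, 0.468, -0.468, -0.53]
force: [-0.5, 0.5, -0.6]
opening: 12.7
```

Request:
{"name": "move_arm", "arguments": {
  "travel": [
    [0,1.5,0],
    [0,2.8,0],
    [0,2.8,0],
    [0,2.8,0],
    [0,2.8,0]
  ],
  "dr": [
    [0,0,0],
    [0,0,0],
    [0,0,0],
    [0,0,0],
    [0,0,0]
  ]
}}

```text
time: 14.77
eef_pos: [553.2, 27.3, 82.2]
tool_rot: [-0.529, -0.469, 0.469, 0.529]
force: [-0.3, -0.2, 0.0]
opening: 12.6
```

```bash
python3 - <<'E'
from h import *
s=st();p=robot.grab_frame('wrist');c=cam(p,s)
cv2.imwrite('pics/w6z.png',cv2.resize(p['image'][220:340,242:402],None,fx=5,fy=5,interpolation=cv2.INTER_CUBIC)[:,:,::-1])
to(552.5,25.4,75,173.1)
print(proj(c,[552.5,25.1,24]))
E
```

```text
t 14.7667 p [553.22  27.28  82.23] q [-0.53 -0.47  0.47  0.53] F [-0.32 -0.17  0.03] op 12.589163263764656
travel cm [-0.19  0.74  0.07] dr [0.03 0.04 0.  ]
[319.99 265.39]
```

View pics/w6z.png

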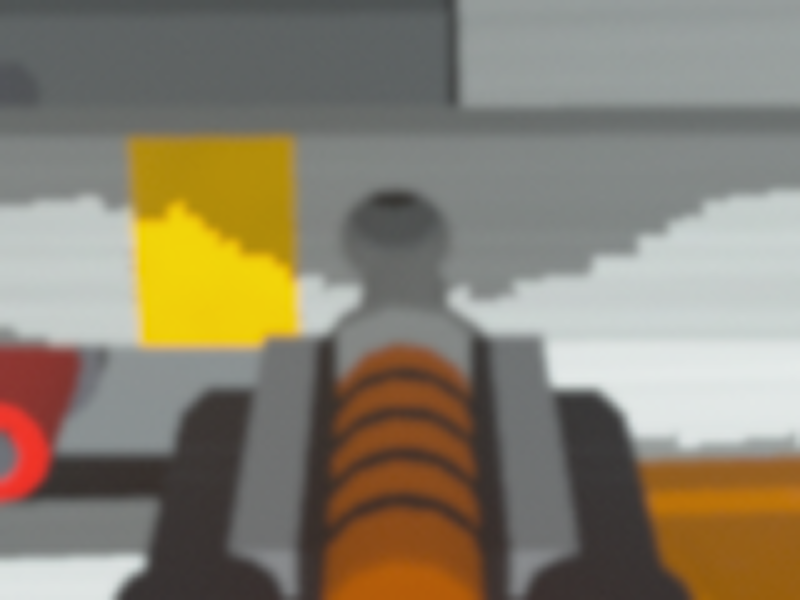

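Request:
{"name": "move_arm", "arguments": {
  "travel": [
    [-0.15,0.2,0],
    [-0.15,0.5,0],
    [-0.15,0.8,0],
    [-0.15,0.8,0],
    [-0.15,0.8,0]
  ],
  "dr": [
    [0,0,0],
    [0,0,0],
    [0,0,0],
    [0,0,0],
    [0,0,0]
  ]
}}

```text
time: 15.23
eef_pos: [552.9, 25.2, 73.7]
tool_rot: [-0.529, -0.469, 0.469, 0.529]
force: [0.4, -0.1, -1.1]
opening: 13.0
```

Request:
{"name": "move_arm", "arguments": {
  "travel": [
    [0,0.15,0],
    [0,0.3,0],
    [0,0.45,0],
    [0,0.6,0],
    [0,0.6,0]
  ],
  "dr": [
    [0,0,0],
    [0,0,0],
    [0,0,0],
    [0,0,0],
    [0,0,0]
  ]
}}

```text
time: 15.65
eef_pos: [552.9, 25.3, 67.6]
tool_rot: [-0.529, -0.469, 0.469, 0.529]
force: [-0.4, 0.2, -0.7]
opening: 12.8
```

Request:
{"name": "move_arm", "arguments": {
  "travel": [
    [0,0.2,0],
    [0,0.4,0],
    [0,0.6,0],
    [0,0.8,0],
    [0,0.8,0]
  ],
  "dr": [
    [0,0,0],
    [0,0,0],
    [0,0,0],
    [0,0,0],
    [0,0,0]
  ]
}}

```text
time: 16.07
eef_pos: [552.8, 25.3, 59.5]
tool_rot: [-0.529, -0.469, 0.469, 0.529]
force: [0.0, -0.2, -1.1]
opening: 12.6
```

Request:
{"name": "move_arm", "arguments": {
  "travel": [
    [0,0.1,0],
    [0,0.2,0],
    [0,0.3,0],
    [0,0.4,0],
    [0,0.4,0]
  ],
  "dr": [
    [0,0,0],
    [0,0,0],
    [0,0,0],
    [0,0,0],
    [0,0,0]
  ]
}}

```text
time: 16.48
eef_pos: [553.0, 25.3, 55.7]
tool_rot: [-0.529, -0.469, 0.469, 0.529]
force: [-0.6, -0.3, -0.2]
opening: 12.9
```

Foot about 9.5 mm, no resistance: it is in the block. On to 47.

Request:
{"name": "move_arm", "arguments": {
  "travel": [
    [0,0.2,0],
    [0,0.4,0],
    [0,0.6,0],
    [0,0.7,0],
    [0,0.75,0]
  ],
  "dr": [
    [0,0,0],
    [0,0,0],
    [0,0,0],
    [0,0,0],
    [0,0,0]
  ]
}}

```text
time: 16.9
eef_pos: [553.0, 25.2, 48.2]
tool_rot: [-0.529, -0.469, 0.469, 0.529]
force: [-0.1, 0.1, -0.3]
opening: 12.7
```

Request:
{"name": "move_arm", "arguments": {
  "travel": [
    [0,0.05,0],
    [0,0.1,0],
    [0,0.1,0]
  ],
  "dr": [
    [0,0,0],
    [0,0,0],
    [0,0,0]
  ]
}}

```text
time: 17.15
eef_pos: [553.0, 25.3, 47.3]
tool_rot: [-0.529, -0.469, 0.469, 0.529]
force: [0.1, -0.9, 0.2]
opening: 13.3
```

Request:
{"name": "move_arm", "arguments": {
  "travel": [
    [0,0.05,0],
    [0,0.1,0],
    [0,0.1,0]
  ],
  "dr": [
    [0,0,0],
    [0,0,0],
    [0,0,0]
  ]
}}

```text
time: 17.4
eef_pos: [553.2, 25.2, 47.0]
tool_rot: [0.529, 0.469, -0.469, -0.529]
force: [-3.1, -0.2, 12.0]
opening: 12.5
```

Request:
{"name": "move_arm", "arguments": {
  "travel": [
    [0,-0.1,0],
    [0,-0.1,0],
    [0,-0.1,0],
    [0,-0.1,0],
    [0,-0.1,0]
  ],
  "dr": [
    [0,0,0],
    [0,0,0],
    [0,0,0],
    [0,0,0],
    [0,0,0]
  ],
  "hand": 0.6
}}

```text
time: 17.82
eef_pos: [553.0, 25.3, 47.3]
tool_rot: [-0.529, -0.469, 0.469, 0.529]
force: [0.4, -0.7, -0.4]
opening: 33.9
```

Request:
{"name": "move_arm", "arguments": {
  "travel": [
    [0,-1.5,0],
    [0,-4,0],
    [0,-7,0],
    [0,-10,0],
    [0,-10,-2]
  ],
  "dr": [
    [0,0,0],
    [0,0,0],
    [0,0,0],
    [0,0,0],
    [0,0,0]
  ]
}}

```text
time: 18.23
eef_pos: [572.5, 23.2, 152.4]
tool_rot: [0.53, 0.47, -0.468, -0.528]
force: [3.3, -0.1, 0.6]
opening: 34.2
```

Request:
{"name": "move_arm", "arguments": {
  "travel": [
    [0,0,-3],
    [0,0,-4],
    [0,0,-4],
    [0,0,-4],
    [0,0,-4]
  ],
  "dr": [
    [0,0,0],
    [0,0,0],
    [0,0,0],
    [0,0,0],
    [0,0,0]
  ]
}}

```text
time: 18.65
eef_pos: [611.5, 18.2, 147.0]
tool_rot: [-0.529, -0.469, 0.469, 0.53]
force: [-0.6, 0.7, -0.9]
opening: 34.1
```

```bash
python3 - <<'E'
from h import *
s=st();p=robot.grab_frame('wrist');c=cam(p,s);save(p,'w7.png')
print('collar exp',proj(c,[553,25.3,28]),'top exp',proj(c,[553,25.3,65]))
for th in ['pin','bar_hole','pivot']:print(th,[(np.array(d['location']),round(d['conf'],2)) for d in robot.place_of(p,th)[:1]])
E
```

```text
t 18.65 p [611.51  18.2  146.97] q [-0.53 -0.47  0.47  0.53] F [-0.61  0.67 -0.89] op 34.07418757047595
collar exp [323.51 157.07] top exp [323.71 163.47]
pin [(array([556.6,  24.4,  -1.1]), 0.62)]
bar_hole [(array([554. ,  24.9,  28.5]), 0.6)]
pivot [(array([573.8, 206.9,  27.2]), 0.8)]
```

View pics/w7.png

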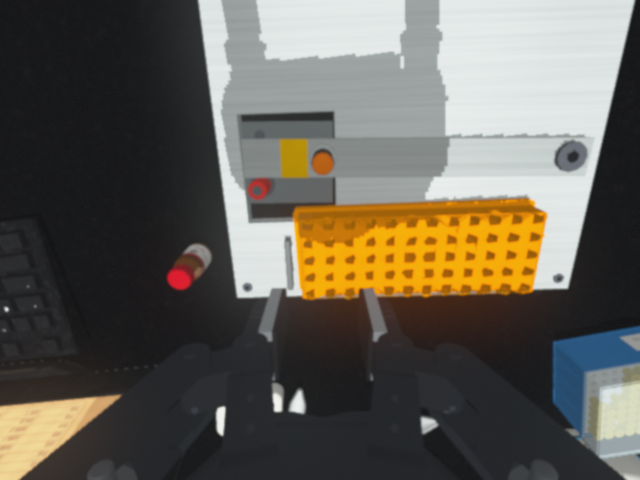

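```bash
python3 -c "
from workcell import robot
print(robot.finish_job())"
```

```text
the job is handed in; nothing more can be done
None
```

The gate is shut and locked, and I handed the job in at about 19 s of the 72 s allowed. The hand-in reported no verdict.

- **Bar:** I pushed it round with closed fingers until it met the stop post. I then held it there, standing still, at 11 to 12 N across the bar by the wrist sensor for about 1.2 s. No reading of the push went above about 12 N. The bar's yaw came out about 0.035 rad from the plate's, against the 0.06 allowed. The wrist sensor also showed about 5 N upward during the push, which I put down to friction at the fingertips.
- **Pin:** It went down through the bar and the block without resistance. The arm then met 12 N when the collar seated, with the foot about 1 mm above the worktop. I released it and backed clear.
- **Last check:** The final wrist picture shows the pin upright, its handle within about 2 pixels of where it should be, the bar against the red post, and the rack and vial apparently where they were.
- **Weak points:** The network's last fix put the pin's foot 2.8 mm from the bar hole, just inside the 3 mm limit. Its accuracy is only about 4 mm, so I trusted the seating height and the picture instead. I didn't look at the beaker again, but the arm never went near it.

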